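# Lift and re-seat the comparator's spindle

### The arm

A 7-joint arm with a two-finger parallel gripper is mounted at the origin on the work surface. World frame = base frame: x ahead of the robot, y to its left, z up, the work surface at z = 0. Lengths are in m, angles in rad, forces in N, time in s.
With the tool pointing down it reaches from about 0.425 to 1.025 m from the base axis. Payload 3.6 kg.
Tool frame: the origin (TCP) lies between the finger pads, 19 mm behind the fingertips; this is the grasp point; z points along the fingers, y is the line along which they close (so a half turn about z gives the same grasp; the last joint's range is limited). The gripper opens to 85 mm and grips with 20 to 120 N. Pads are 22 mm wide; open, the fingers measure 114 mm over their backs; the gripper's body (76 mm by 85 mm) begins 54 mm behind the grasp point. The pads swing forward as they close: fully open they stand 13 mm farther back than shut.
Start: joints at [-1.238, 0.591, 0.048, 1.609, -0.033, 0.943, -0.034], TCP at [0.299, 0.66, 0.25] pointing down, gripper open.
Joint ranges: [-2.69, 2.69], [-0.47, 2.24], [-1.27, 1.36], [0.19, 2.51], [-1.53, 4.68], [0.08, 2.07], [-3.09, 3.09]. Speed limits (rad/s): [2.57, 2.57, 3.14, 3.14, 3.14, 3.14, 3.14].

### API

Orientations are given as a rotation vector (axis times angle).
In Python, from cell import ctrl gives the robot as it stands.
- The arm moves only by the tool drive_tool, never from a script. Its argument "steps" is a list of rows, each an object with "delta_pos": the shift along the tool's x, y, z in cm, a list of three; "turn": the turn about the tool's z in rad. In form: [{"delta_pos": [tx, ty, tz], "turn": turn}, ...]. A call has 1 to 5 rows; each row shifts and turns the commanded pose from where the row before left it, along the tool's axes as they then stand; what a row does not reach is not made up. A row lasts 1/10 s, in which the tool goes at most 50 mm and 8.59 degrees, less where a joint would pass 70% of its speed; a pose out of reach is approached as far as the arm can. A call is refused whole if a number of a shift passes 5 or a number of a turn 0.15, either way. A call with a gripper value outside its range is refused whole. "fingers" is the closure, from -1 (fully open) to 1 (shut), set as the call begins (left out, the last holds). The fingers move at their own pace and stop on an object; "force" is the grip in N (left out, the last holds). Time passes only in rows, so rows that do not move let the fingers close. It gives the time, the measured TCP pose, the force, the opening and the grip force at its end, in the units of the state.
- ctrl.get_state(): the state, without advancing time (a new reading comes with each control period).
- ctrl.get_image(name): name is "side" or "top" or "wrist"; returns a dict with "image" (480x640x3 uint8, blue, green, red), "fx", "fy", "cx", "cy" (pixels), "world_from_camera" (4x4, takes a point from camera to world coordinates). Camera axes: x right, y down, z forward; pixel columns grow to the right and rows downward; lengths in m; the calibration is good to about 2 mm. A picture is of the moment at which its call begins. There is no depth.
- ctrl.hand_in(): hands the job in; it is judged then, once.
The state is a dict: "time_s": time; "qpos": joint angles; "joint_velocities": joint speeds; "tau": joint torques, N m; "eef_pos": TCP position; "orientation": TCP orientation; "ft_force": force on the tool from outside, world axes, zero at the start; "torque": the same for the moment, N m; "width": opening from 0.0 (shut) to 1.0 (fully open); "grip_force": force on a finger pad.
Only numpy, scipy, OpenCV 4.12 (cv2) and the standard library are available. Lean on these libraries where they do the work, as an engineer would, in place of code of your own. Each camera call takes 0.05 s, during which the arm holds its last target. There are 200 camera calls.

### The job

On the comparator that has the brass flange under its dial, lift the spindle well clear of the part and set it down again, so that the reading can be checked: with your fingertips lightly press down the red ball knob of its lifting lever, about three quarters of the way to its stop, then ease it back up slowly under your fingers so the spindle does not snap down. Then draw your hand a good hand's width clear of the knob. Only press the knob, do not grip it, and leave the dial, the other two comparators, all the parts under the spindles and everything else on the bench alone.

Things in the scene. Friction and masses are not known exactly. Their poses are not given: they have to be found in the camera images.
- comparator_a: Bench comparator with the brass flange under its spindle: the one to work. Black base 150 (x) by 100 (y) by 40 mm high, fixed; origin at the centre of its underside, x towards the column (the dial looks to -x), z up. Spindle at x = -30, y = 0 mm, its foot on the part, 70 mm up. Its place (one of three, shared with the others) and yaw differ from run to run.
- stand_a: Upper works of comparator_a, same origin and axes: column 25 mm thick at x = +45 mm, top 200 mm up; arm; dial 60 mm across, 24 mm deep, centred at x = -30, y = 0, 140 mm up (rim 170 mm up). The spindle's black cap reaches 189 mm up. Not to be touched.
- knob_a: Red ball knob, 18 mm in diameter, at the outer end of comparator_a's lifting lever, clear above; origin at the ball's centre: at rest x = -30, y = -68 mm, 182 mm up in comparator_a's frame. The lever, a steel strip 7 mm wide, hinges 52 mm inboard of the ball (y = -16 mm) about comparator_a's x. Pressed down, the ball lifts the spindle; it goes down 16 mm to its stop.
- lever_a (a joint): Lifting lever of comparator_a, rad: 0 at rest, spindle down on the part; grows as the knob is pressed down; 0.32 = hard stop. Each 0.1 rad lowers the knob 5.2 mm and lifts the spindle 1.6 mm. A spring pushes the knob up, 1.5 N at rest, 3.5 N at the stop; let go, the lever flies back at over 4 rad/s and the spindle snaps down.
- comparator_b: Comparator with the bright steel cap under its spindle, to be left alone. Built exactly as comparator_a.
- knob_b: Red ball knob of comparator_b's lifting lever, origin at the ball's centre. To be left alone.
- lever_b (a joint): Lifting lever of comparator_b, rad, as lever_a. To be left alone.
- comparator_c: Comparator with the dark square block under its spindle, to be left alone. Built exactly as comparator_a.
- knob_c: Red ball knob of comparator_c's lifting lever, origin at the ball's centre. To be left alone.
- lever_c (a joint): Lifting lever of comparator_c, rad, as lever_a. To be left alone.
- brass_flange: Loose brass flange lying on comparator_a's anvil under the spindle: disc 72 mm across and 10 mm thick with a hub 38 mm across, 25 mm high in all; origin at the centre of its underside, z up.
- steel_cap: Loose bright steel cap on comparator_b's anvil: stepped disc 66 and 48 mm across, 25 mm high; origin at the centre of its underside.
- dark_block: Loose dark steel block on comparator_c's anvil, 56 by 56 by 25 mm high; origin at the centre of its underside.
- plug_gauge: Loose double-ended plug gauge, 104 mm long, 20 mm thick, lying along its own x on the left of the bench; origin under its middle, on the bench.
- gauge_block: Loose steel gauge block, 35 by 9 by 30 mm high, standing on the bench; origin at the centre of its underside.
- setting_ring: Loose steel setting ring, 64 mm outside, 30 mm bore, 22 mm high, on the bench behind the comparators; origin at the centre of its underside.
- v_block: Loose dark steel V-block, 60 by 50 by 44 mm high, behind the comparators; origin at the centre of its underside.
- spirit_bottle: Loose white bottle, 48 mm across, 110 mm high, on the right of the bench; origin at the centre of its underside.
Things that resemble listed ones, but are neither listed nor needed, are in the scene too. What is shaped like the comparator_a but green is not meant. Of the things shaped like the brass_flange, the brass one is meant.

How it is judged:
By the outcome, as a careful person would: the job done as asked, in the order asked, and still so for the second after the job is handed in, with the robot touching nothing.
It also fails if it takes over 35 s, if anything falls off the work surface, if the arm or the gripper's body presses on something with over 40 N, if the wrist force passes 120 N, or if a joint passes its speed limit or range.

## Working session

There is one attempt and no reset: what is moved stays moved. The work goes in short steps, Python scripts to look and compute and a tool call to move; the robot and the scene stay as the last step left them, time stands still between calls to the robot, and variables do not carry over. Pictures are saved under pics/ and viewed, at most 10 in all, crops included, and the job is handed in when it is done.

Besides the shell and the picture viewer there is one more tool, called after "Call:" as a command line: name --argument value ..., lists and objects as JSON in quotes. drive_tool: Moves the arm, as the interface text tells. Its arguments: {"type":"object","properties":{"steps":{"type":"array"},"fingers":{"type":"number"},"force":{"type":"number"}},"required":["steps"]}

```bash
mkdir -p pics
python3 - <<'E'
from cell import ctrl
import cv2,json,numpy as np
s=ctrl.get_state(); print({k:np.round(v,3).tolist() for k,v in s.items()})
for n in("side","top"):
    d=ctrl.get_image(n); cv2.imwrite(f"pics/{n}0.png",d["image"])
    np.savez(f"{n}0.npz",**{k:d[k] for k in d if k!="image"}); print(n,d["fx"],d["fy"],d["cx"],d["cy"],np.round(d["world_from_camera"],3).tolist())
E
```

```text
{'time_s': 0.0, 'qpos': [-1.239, 0.592, 0.048, 1.61, -0.033, 0.943, -0.034], 'joint_velocities': [0.001, 0.001, -0.001, 0.001, 0.001, -0.002, 0.0], 'tau': [-0.001, -54.87, 1.546, -19.812, 0.009, 0.009, 0.0], 'eef_pos': [0.299, 0.66, 0.249], 'orientation': [-0.664, -3.07, 0.003], 'ft_force': [-0.298, 0.195, 0.547], 'torque': [-0.001, 0.013, 0.031], 'grip_force': 0.0, 'width': 0.999}
side 517.97097110393 517.97097110393 322.20361287131846 235.7764711516767 [[0.947, -0.236, 0.218, 0.232], [-0.32, -0.651, 0.688, -0.976], [-0.021, -0.721, -0.692, 1.12], [0.0, 0.0, 0.0, 1.0]]
top 621.9171338855624 621.9171338855624 320.8752356797152 237.50607773167215 [[-0.023, -0.983, 0.181, 0.274], [-1.0, 0.024, 0.003, 0.012], [-0.007, -0.181, -0.984, 1.741], [0.0, 0.0, 0.0, 1.0]]
```

View pics/side0.png

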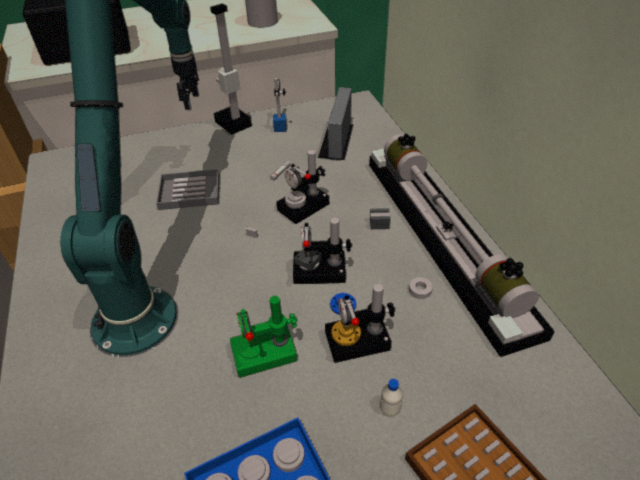

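View pics/top0.png

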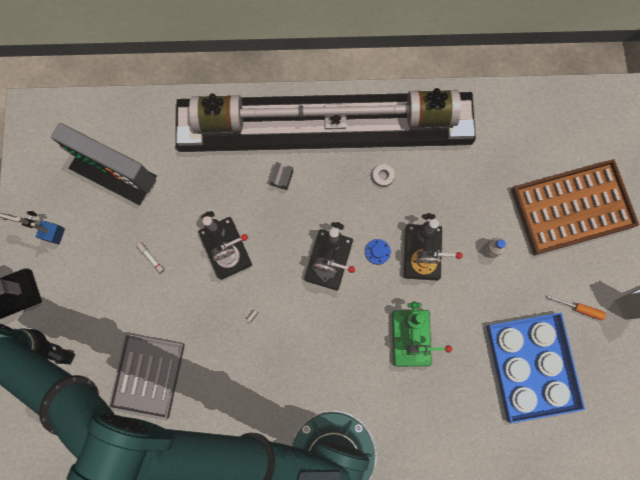

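The brass-flange comparator is the right-hand black one: its knob is at about (459,255) in the top view and (355,322) in the side view. The green lookalike sits below it in the top view.

```bash
cat > h.py <<'E'
import cv2,numpy as np
def red(img,c,r=12):
    x,y=c; b,g,rr=[img[y-r:y+r+1,x-r:x+r+1,i].astype(int) for i in range(3)]
    m=((rr>110)&(g<0.45*rr)&(b<0.45*rr)).astype(np.uint8)
    n,l,s,ce=cv2.connectedComponentsWithStats(m); k=1+np.argmax(s[1:,4]); return ce[k]+[x-r,y-r],s[k]
def ray(d,p):
    T=d["world_from_camera"]; v=T[:3,:3]@[(p[0]-d["cx"])/d["fx"],(p[1]-d["cy"])/d["fy"],1]; return T[:3,3],v/np.linalg.norm(v)
def tri(rs):
    A=sum(np.eye(3)-np.outer(v,v) for o,v in rs); b=sum((np.eye(3)-np.outer(v,v))@o for o,v in rs); return np.linalg.solve(A,b)
def atz(d,p,z):
    o,v=ray(d,p); return o+v*(z-o[2])/v[2]
E
python3 - <<'E'
from h import *
S=np.load("side0.npz");T=np.load("top0.npz");si=cv2.imread("pics/side0.png");ti=cv2.imread("pics/top0.png")
ps,a=red(si,(355,322));pt,b=red(ti,(459,255));print(ps,a,pt,b)
print(tri([ray(S,ps),ray(T,pt)]), atz(T,pt,.182),atz(S,ps,.182))
# base front corners etc at z=.04
for p in [(405,222),(442,222),(404,278),(440,280)]: print(atz(T,p,.04))
cv2.imwrite("pics/crop.png",cv2.resize(ti[195:305,380:490],None,fx=5,fy=5,interpolation=cv2.INTER_CUBIC))
E
```

```text
[354.85365854 321.        ] [ 9  8  7  7 41] [458.90909091 255.09090909] [10 10  5  5 22]
[ 0.50579262 -0.33061024  0.18526761] [ 0.50623131 -0.33132013  0.182     ] [ 0.50680173 -0.32835627  0.182     ]
[ 0.62433332 -0.21829362  0.04      ]
[ 0.62180523 -0.32137737  0.04      ]
[ 0.46750466 -0.20811809  0.04      ]
[ 0.45964787 -0.3064704   0.04      ]
```

View pics/crop.png

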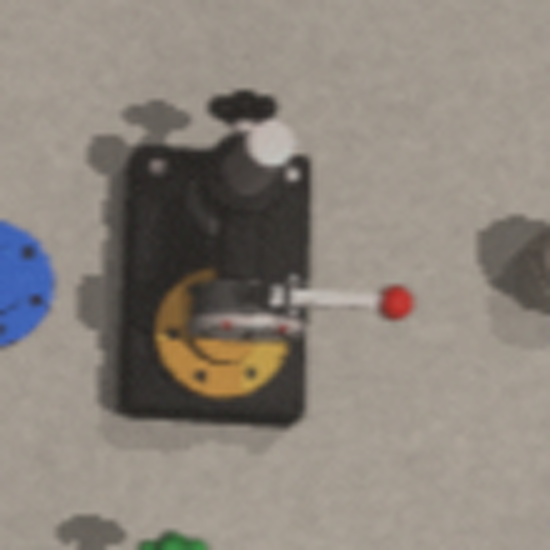

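Call:
drive_tool --steps '[{"delta_pos": [-1.3,-2.9,-1.4],"turn": 0},{"delta_pos": [-1.3,-2.9,-1.4],"turn": 0},{"delta_pos": [-1.3,-2.9,-1.4],"turn": 0},{"delta_pos": [-1.3,-2.9,-1.4],"turn": 0},{"delta_pos": [-1.3,-2.9,-1.4],"turn": 0}]' --fingers 1 --force 20

```text
time_s: 0.6
eef_pos: [0.2985, 0.4997, 0.32]
orientation: [-0.664, -3.07, 0.002]
ft_force: [1.0, -0.2, 0.5]
width: 0.14
grip_force: 0.0
```

Call:
drive_tool --steps '[{"delta_pos": [-3.5,-2.8,0],"turn": 0},{"delta_pos": [-3.5,-2.8,0],"turn": 0},{"delta_pos": [-3.5,-2.8,0],"turn": 0},{"delta_pos": [-3.5,-2.8,0],"turn": 0},{"delta_pos": [-3.5,-2.8,0],"turn": 0}]'

```text
time_s: 1.1
eef_pos: [0.4006, 0.2997, 0.3198]
orientation: [-0.663, -3.071, 0.0]
ft_force: [0.9, -1.0, 0.4]
width: 0.0
grip_force: 0.0
```

Call:
drive_tool --steps '[{"delta_pos": [-3.5,-2.8,0],"turn": 0},{"delta_pos": [-3.5,-2.8,0],"turn": 0},{"delta_pos": [-3.5,-2.8,0],"turn": 0},{"delta_pos": [-3.5,-2.8,0],"turn": 0},{"delta_pos": [-3.5,-2.8,0],"turn": 0}]'

```text
time_s: 1.6
eef_pos: [0.5021, 0.1001, 0.3199]
orientation: [-0.663, -3.07, 0.0]
ft_force: [0.6, -0.1, -0.2]
width: 0.002
grip_force: 0.0
```

Call:
drive_tool --steps '[{"delta_pos": [-1.8,-3.9,0],"turn": 0},{"delta_pos": [-1.8,-3.9,0],"turn": 0},{"delta_pos": [-1.8,-3.9,0],"turn": 0},{"delta_pos": [-1.8,-3.9,0],"turn": 0},{"delta_pos": [-1.8,-3.9,0],"turn": 0}]'

```text
time_s: 2.1
eef_pos: [0.5027, -0.1145, 0.3198]
orientation: [-0.663, -3.07, -0.0]
ft_force: [1.0, 0.4, 0.4]
width: 0.003
grip_force: 0.0
```

Call:
drive_tool --steps '[{"delta_pos": [-1.8,-3.9,0],"turn": 0},{"delta_pos": [-1.8,-3.9,0],"turn": 0},{"delta_pos": [-1.8,-3.9,0],"turn": 0},{"delta_pos": [-1.8,-3.9,0],"turn": 0},{"delta_pos": [-1.8,-3.9,0],"turn": 0}]'

```text
time_s: 2.6
eef_pos: [0.5043, -0.3291, 0.3196]
orientation: [-0.663, -3.07, -0.001]
ft_force: [0.3, 0.1, 0.6]
width: -0.003
grip_force: 0.0
```

Run:
```python
from cell import ctrl
from h import *
W=ctrl.get_image("wrist"); S=ctrl.get_image("side")
cv2.imwrite("pics/w1.png",W["image"]); cv2.imwrite("pics/s1.png",cv2.resize(S["image"][230:390,260:460],None,fx=4,fy=4,interpolation=cv2.INTER_CUBIC)[:600])
np.savez("w1.npz",**{k:W[k] for k in W if k!="image"})
s=ctrl.get_state();print(s["eef_pos"],s["orientation"],s["ft_force"]); print(W["world_from_camera"].round(3))
c=W["world_from_camera"]; p=np.linalg.inv(c)@[.506,-.33,.183,1]; print(W["fx"]*p[0]/p[2]+W["cx"],W["fy"]*p[1]/p[2]+W["cy"])
```

```text
[ 0.50246972 -0.3353707   0.32022999] [ 0.67872682  3.06659319 -0.00883379] [-0.60344029 -0.11887484 -0.19508608]
[[ 0.412  0.877  0.247  0.442]
 [ 0.911 -0.396 -0.112 -0.301]
 [-0.001  0.271 -0.963  0.444]
 [ 0.     0.     0.     1.   ]]
314.54627347806706 234.95935412975584
```

View pics/w1.png

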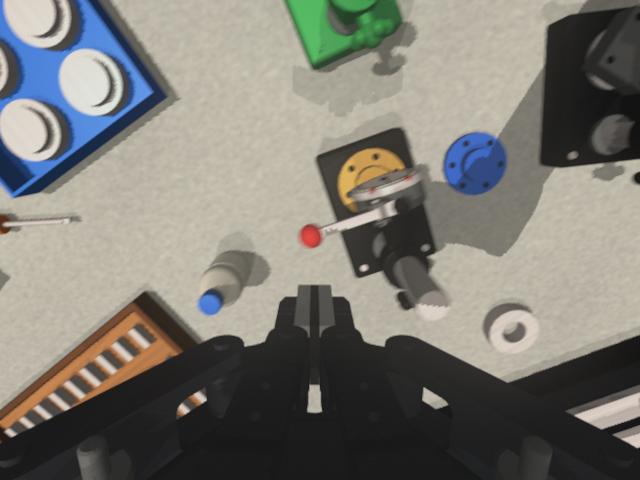

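View pics/s1.png

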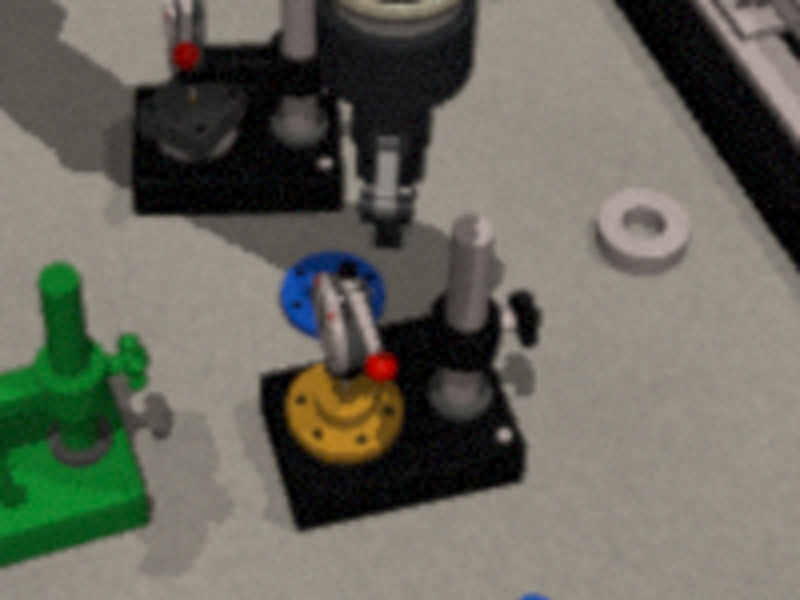

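Wrist view shows the red knob at (311,236), about 3 px from the prediction; the fingers are shut above it.

Run:
```python
from cell import ctrl
from h import *
from scipy.spatial.transform import Rotation as R
W=np.load("w1.npz"); p,a=red(cv2.imread("pics/w1.png"),(311,236),16); print(p,a)
k=atz(W,p,.182); S=np.load("side0.npz");T=np.load("top0.npz")
print(k, tri([ray(W,p),ray(S,(354.85,321)),ray(T,(458.9,255.1))]))
s=ctrl.get_state(); Rm=R.from_rotvec(s["orientation"]).as_matrix(); print(s["eef_pos"],s["joint_velocities"].round(3) if hasattr(s["joint_velocities"],"round") else s["joint_velocities"]);print(Rm.round(3)); print((Rm.T@(k-s["eef_pos"])*100).round(2))
```

```text
[310.51973684 235.87828947] [  7   6  18  21 304]
[ 0.50565857 -0.33311267  0.182     ] [ 0.50527788 -0.33145121  0.18609668]
[ 0.50246972 -0.3353707   0.32022999] [-0.053 -0.027 -0.067  0.051 -0.036  0.033 -0.043]
[[-0.907  0.422 -0.   ]
 [ 0.422  0.907 -0.006]
 [-0.002 -0.005 -1.   ]]
[-0.17  0.41 13.82]
```

Call:
drive_tool --steps '[{"delta_pos": [0,0,2],"turn": 0},{"delta_pos": [0,0,2],"turn": 0},{"delta_pos": [0,0,2],"turn": 0},{"delta_pos": [0,0,2],"turn": 0},{"delta_pos": [0,0,0],"turn": 0}]'

```text
time_s: 3.2
eef_pos: [0.503, -0.3254, 0.237]
orientation: [-0.661, -3.065, -0.004]
ft_force: [-0.6, -0.0, 0.5]
width: -0.001
grip_force: 0.0
```

Call:
drive_tool --steps '[{"delta_pos": [0,0,0],"turn": 0},{"delta_pos": [0,0,0],"turn": 0},{"delta_pos": [0,0,0],"turn": 0}]'

```text
time_s: 3.5
eef_pos: [0.5054, -0.328, 0.2412]
orientation: [0.663, 3.069, -0.001]
ft_force: [-0.5, 0.2, -0.8]
width: -0.001
grip_force: 0.0
```

Call:
drive_tool --steps '[{"delta_pos": [-0.1,-0.3,0.8],"turn": 0},{"delta_pos": [0,0,0.8],"turn": 0},{"delta_pos": [0,0,0.5],"turn": 0},{"delta_pos": [0,0,0],"turn": 0},{"delta_pos": [0,0,0],"turn": 0}]'

```text
time_s: 4.0
eef_pos: [0.5043, -0.3308, 0.2186]
orientation: [-0.664, -3.07, -0.0]
ft_force: [-0.6, -0.2, 0.1]
width: -0.001
grip_force: 0.0
```

Run:
```python
from cell import ctrl
from h import *
W=ctrl.get_image("wrist");S=ctrl.get_image("side")
a=cv2.resize(S["image"][280:340,320:390],None,fx=5,fy=5,interpolation=cv2.INTER_CUBIC)
b=W["image"][130:430,120:520]
cv2.imwrite("pics/c2.png",np.hstack([a,b]))
s=ctrl.get_state();print(s["eef_pos"],s["ft_force"])
```

```text
[ 0.50452437 -0.33096198  0.21910934] [0.56496227 1.06706092 0.41184863]
```

View pics/c2.png

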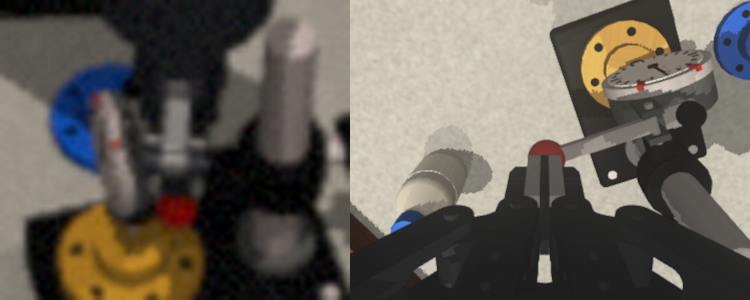

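The fingertips sit straight over the knob (about 8 mm gap). I'll ease down to contact.

Call:
drive_tool --steps '[{"delta_pos": [0,0,0.2],"turn": 0},{"delta_pos": [0,0,0.2],"turn": 0},{"delta_pos": [0,0,0.2],"turn": 0},{"delta_pos": [0,0,0],"turn": 0},{"delta_pos": [0,0,0],"turn": 0}]'

```text
time_s: 4.6
eef_pos: [0.5043, -0.3308, 0.2129]
orientation: [-0.664, -3.07, -0.0]
ft_force: [-0.8, -0.2, -0.4]
width: 0.0
grip_force: 0.0
```

Call:
drive_tool --steps '[{"delta_pos": [0,0,0.1],"turn": 0},{"delta_pos": [0,0,0],"turn": 0}]'

```text
time_s: 4.8
eef_pos: [0.5044, -0.3309, 0.212]
orientation: [-0.664, -3.071, -0.0]
ft_force: [-0.5, -0.2, -0.9]
width: 0.001
grip_force: 0.0
```

Call:
drive_tool --steps '[{"delta_pos": [0,0,0.1],"turn": 0},{"delta_pos": [0,0,0],"turn": 0}]'

```text
time_s: 5.0
eef_pos: [0.5043, -0.3308, 0.2109]
orientation: [-0.664, -3.071, -0.0]
ft_force: [-0.1, -0.3, 1.0]
width: -0.001
grip_force: 0.0
```

Call:
drive_tool --steps '[{"delta_pos": [0,0,0.1],"turn": 0},{"delta_pos": [0,0,0],"turn": 0}]'

```text
time_s: 5.2
eef_pos: [0.5044, -0.3308, 0.2099]
orientation: [-0.664, -3.071, -0.0]
ft_force: [-0.2, -0.3, -0.6]
width: -0.002
grip_force: 0.0
```

Call:
drive_tool --steps '[{"delta_pos": [0,0,0.1],"turn": 0},{"delta_pos": [0,0,0],"turn": 0}]'

```text
time_s: 5.4
eef_pos: [0.5044, -0.331, 0.2091]
orientation: [0.664, 3.07, -0.0]
ft_force: [-0.4, 1.8, 1.2]
width: -0.001
grip_force: 0.7
```

Call:
drive_tool --steps '[{"delta_pos": [0,0,0.1],"turn": 0},{"delta_pos": [0,0,0],"turn": 0}]'

```text
time_s: 5.6
eef_pos: [0.5044, -0.3311, 0.2081]
orientation: [0.664, 3.07, -0.0]
ft_force: [-0.9, -0.0, 1.0]
width: 0.002
grip_force: 0.8
```

Contact is at about z = 0.2095, so the target is z ≈ 0.197.

Call:
drive_tool --steps '[{"delta_pos": [0,0,0.1],"turn": 0},{"delta_pos": [0,0,0.1],"turn": 0},{"delta_pos": [0,0,0.1],"turn": 0},{"delta_pos": [0,0,0.1],"turn": 0},{"delta_pos": [0,0,0.1],"turn": 0}]'

```text
time_s: 6.1
eef_pos: [0.5044, -0.3314, 0.2031]
orientation: [0.664, 3.07, -0.001]
ft_force: [-0.4, -2.6, 1.9]
width: 0.0
grip_force: 1.2
```

Call:
drive_tool --steps '[{"delta_pos": [0,0,0.1],"turn": 0},{"delta_pos": [0,0,0.1],"turn": 0},{"delta_pos": [0,0,0.1],"turn": 0},{"delta_pos": [0,0,0.1],"turn": 0},{"delta_pos": [0,0,0],"turn": 0}]'

```text
time_s: 6.6
eef_pos: [0.5045, -0.331, 0.199]
orientation: [0.664, 3.07, -0.0]
ft_force: [-0.8, -2.1, 3.0]
width: -0.0
grip_force: 1.4
```

Run:
```python
from cell import ctrl
from h import *
W=ctrl.get_image("wrist");S=ctrl.get_image("side");T=ctrl.get_image("top")
a=cv2.resize(S["image"][280:340,320:390],None,fx=5,fy=5,interpolation=cv2.INTER_CUBIC)
cv2.imwrite("pics/c3.png",np.hstack([a,W["image"][130:430,120:520]]))
s=ctrl.get_state();print(s["eef_pos"],s["ft_force"],s["grip_force"])
s0=cv2.imread("pics/side0.png"); p0,a0=red(s0,(355,322)); p,aa=red(S["image"],(355,325)); print(p0,a0,p,aa)
Tm=np.linalg.inv(S["world_from_camera"])
for z in(.182,.1695,.166):
    q=Tm@[.505,-.3315,z,1]; print(z,S["fx"]*q[0]/q[2]+S["cx"],S["fy"]*q[1]/q[2]+S["cy"])
```

```text
[ 0.50450996 -0.33098436  0.19908295] [-0.15691336 -1.90010372  1.73240424] 1.3724329514661804Traceback (most recent call last):
  File "<stdin>", line 7, in <module>
  File "h.py", line 5, in red
    n,l,s,ce=cv2.connectedComponentsWithStats(m); k=1+np.argmax(s[1:,4]); return ce[k]+[x-r,y-r],s[k]
                                                      ~~~~~~~~~^^^^^^^^^
    return _wrapfunc(a, 'argmax', axis=axis, out=out, **kwds)
    return bound(*args, **kwds)
ValueError: attempt to get argmax of an empty sequence
```

View pics/c3.png

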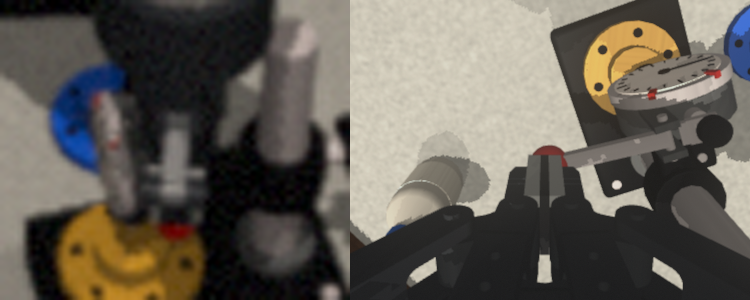

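The knob is pressed about 10.5 mm: the lever is tilted, the needle has moved, and the fingertips are still on the ball. I'll go a little further, pause, then ease back up.

Call:
drive_tool --steps '[{"delta_pos": [0,0,0.1],"turn": 0},{"delta_pos": [0,0,0.07],"turn": 0},{"delta_pos": [0,0,0],"turn": 0},{"delta_pos": [0,0,0],"turn": 0},{"delta_pos": [0,0,0],"turn": 0}]'

```text
time_s: 7.25
eef_pos: [0.5045, -0.3309, 0.1974]
orientation: [0.664, 3.07, -0.0]
ft_force: [-1.1, -1.8, 3.1]
width: -0.004
grip_force: 1.5
```

Call:
drive_tool --steps '[{"delta_pos": [0,0,-0.05],"turn": 0},{"delta_pos": [0,0,-0.1],"turn": 0},{"delta_pos": [0,0,-0.1],"turn": 0},{"delta_pos": [0,0,-0.1],"turn": 0},{"delta_pos": [0,0,-0.1],"turn": 0}]'

```text
time_s: 7.75
eef_pos: [0.5044, -0.3308, 0.2019]
orientation: [0.664, 3.071, 0.0]
ft_force: [-0.2, -1.9, 2.6]
width: -0.002
grip_force: 1.2
```

Call:
drive_tool --steps '[{"delta_pos": [0,0,-0.1],"turn": 0},{"delta_pos": [0,0,-0.1],"turn": 0},{"delta_pos": [0,0,-0.1],"turn": 0},{"delta_pos": [0,0,-0.1],"turn": 0},{"delta_pos": [0,0,-0.1],"turn": 0}]'

```text
time_s: 8.25
eef_pos: [0.5044, -0.3305, 0.2068]
orientation: [-0.663, -3.071, -0.001]
ft_force: [-0.2, -1.5, 0.8]
width: -0.001
grip_force: 0.9
```

Call:
drive_tool --steps '[{"delta_pos": [0,0,-0.07],"turn": 0},{"delta_pos": [0,0,-0.07],"turn": 0},{"delta_pos": [0,0,-0.07],"turn": 0},{"delta_pos": [0,0,-0.07],"turn": 0},{"delta_pos": [0,0,-0.07],"turn": 0}]'

```text
time_s: 8.75
eef_pos: [0.5042, -0.3302, 0.21]
orientation: [-0.663, -3.07, -0.001]
ft_force: [-0.0, 0.1, -0.1]
width: 0.0
grip_force: 0.0
```

Call:
drive_tool --steps '[{"delta_pos": [0,0,-0.1],"turn": 0},{"delta_pos": [0,0,-0.1],"turn": 0},{"delta_pos": [0,0,-0.1],"turn": 0},{"delta_pos": [0,0,-0.1],"turn": 0},{"delta_pos": [0,0,-0.1],"turn": 0}]'

```text
time_s: 9.25
eef_pos: [0.5043, -0.3309, 0.2154]
orientation: [-0.664, -3.071, -0.0]
ft_force: [0.3, -0.2, -0.6]
width: 0.0
grip_force: 0.0
```

The knob has been eased back and the fingers are off it. Next I'll withdraw upward.

Call:
drive_tool --steps '[{"delta_pos": [0,0,-2],"turn": 0},{"delta_pos": [0,0,-3],"turn": 0},{"delta_pos": [0,0,-4],"turn": 0},{"delta_pos": [0,0,-4],"turn": 0},{"delta_pos": [0,0,-3],"turn": 0}]'

```text
time_s: 9.75
eef_pos: [0.5046, -0.3314, 0.3781]
orientation: [0.664, 3.068, -0.001]
ft_force: [0.5, 0.2, -0.0]
width: -0.003
grip_force: 0.0
```

Call:
drive_tool --steps '[{"delta_pos": [0,0,-2],"turn": 0},{"delta_pos": [0,0,0],"turn": 0},{"delta_pos": [0,0,0],"turn": 0},{"delta_pos": [0,0,0],"turn": 0},{"delta_pos": [0,0,0],"turn": 0}]'

```text
time_s: 10.25
eef_pos: [0.5038, -0.3303, 0.3936]
orientation: [-0.663, -3.068, -0.001]
ft_force: [-0.3, -0.0, 0.4]
width: -0.001
grip_force: 0.0
```

Run:
```python
from cell import ctrl
from h import *
S=ctrl.get_image("side"); print(red(S["image"],(355,322)), red(cv2.imread("pics/side0.png"),(355,322)))
cv2.imwrite("pics/s4.png",S["image"]); s=ctrl.get_state();print(s["eef_pos"],s["joint_velocities"])
```

```text
(array([354.85365854, 321.        ]), array([ 9,  8,  7,  7, 41], dtype=int32)) (array([354.85365854, 321.        ]), array([ 9,  8,  7,  7, 41], dtype=int32))
[ 0.50390027 -0.33040698  0.39383844] [-0.001393   -0.00307362  0.00168925 -0.00811978 -0.00074425  0.00127796
 -0.00082791]
```

View pics/s4.png

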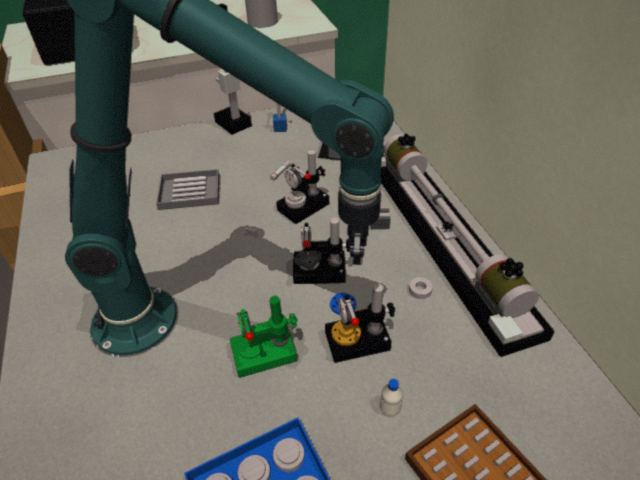

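The knob is back at its rest pixel (354.9,321), the hand is about 18 cm above it, and nothing else has moved.

```bash
python3 -c "
from cell import ctrl
print(ctrl.hand_in())"
```

```text
the job is handed in; nothing more can be done
None
```

The job is handed in: I pressed the brass-flange comparator's knob about 12 mm (three quarters of its travel), eased it back to rest over about 1.5 s, and drew the hand about 18 cm clear; nothing else was touched.

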